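# Load the cast cover into its gauging nest

### The job

The grey cast cover has only been laid loosely in the gauging nest, its near edge propped up on the stops. Slide it away from the latch until its far edge is tucked fully under the two hook jaws, then press its near edge down past the spring latch, so that the cover lies flat on the rest strips and the latch has snapped back over its edge. Leave the other things on the table where they are.

Things in the scene. Friction and masses are not known exactly. Their poses are not given: they have to be found in the camera images.
- nest: Gauging nest, fixed: aluminium base 210x130x15 mm flat on the table. Origin on the table under the middle of the cover's seat; x runs from the latch end (-, near the operator) to the hook-jaw end (+), y left, z up. Nest positions below are in this frame, mm. Two steel rest strips along x (y=+-30) with tops at z=20 carry the cover. Side guides at y=+-48 (x 5 to 39, top z=32) leave it 3 mm a side.
- nest_seat (a point): Point of the nest, at x=0, y=0, z=20 in its frame, where the middle of the cover's underside lies when the cover is fully home. Axes as the nest's.
- jaw_lip (a point): Midway between the two dark hook jaws (y=+-28, each 26 wide), at the free lower edge of their lips: nest x=57, y=0, z=31.3. The lips reach from here to the jaws' stop faces at x=70, so they overhang the seat by 13 mm, with 3.3 mm to spare above the seated cover; their top is at z=40.3.
- near_stops (a point): Midway between the two dark near stop blocks (y=+-34, each 18 wide), at the upper edge of their faces towards the cover: nest x=-74, y=0, z=43. The blocks reach from x=-88 to -74; the cover's near end is propped on them at the start. The spring latch stands between them.
- latch (a joint): Spring latch, a bright steel pawl 22 mm wide at nest y=0 with a thumb tab towards the operator. 0 = shut, at rest; grows to 0.4 rad as its head swings away from the cover (nest -x); a spring shuts it. It swings about 0.22 rad to let the cover's near edge by (some 5 to 15 N pressed down on the cover 30 mm from that edge), then snaps shut over it.
- latch_nose (a point): Tip of the latch's nose: at rest nest x=-65.5, y=0, z=31, so it overhangs the seated cover's near edge (x=-70) by 4.5 mm, 3 mm above it. From the tip a steep bevel rises towards the operator to x=-72.4, z=41.6.
- cover: Cast cover to load: grey plate 140 (x) x 90 (y) x 8 mm (z), 0.25 to 0.5 kg. Origin: middle of its underside; +x to the far (jaw) edge. Starts tilted about 11 deg: far edge down on the strips 6 to 22 mm short of the lips, near edge up on the stop blocks. Slides with a few N. Within about 4 mm of home its near edge drops off the blocks onto the latch's bevel, 16 mm above its seat, and stays there.
- cover_far (a point): Middle of the lower edge of the cover's far end (cover x = +70, z = 0). When home: nest x = +70, z = 20 mm.
- cover_near (a point): Middle of the lower edge of the cover's near end (cover x = -70, z = 0). When home: nest x = -70, z = 20 mm.
- cover_boss (a point): Centre of the top face of the cover's round bright steel boss, 40 mm across, rising 24 mm above the plate (cover x=+10, y=0, z=+32 mm).
- waiting_cover: A second cover of the same kind lying flat on the table to the right, waiting; leave it. Origin in the middle of its underside.
- loupe: Black loupe, 33 mm across, 32 mm high, to the right of the nest; leave it. Origin under its middle.
- long_bolt: Steel hex bolt 54 mm long lying left of the nest near its latch end; leave it. Origin under its middle.
- short_bolt: Steel hex bolt 40 mm long lying left of the nest near its jaw end; leave it. Origin under its middle.
- length_bar: Steel length bar 18 x 75 x 26 mm lying left of the nest, beyond the bolts; leave it. Origin under its middle.
- dust_brush: Dust brush 148 mm long with a wooden handle, lying far to the left; leave it. Origin under its middle.
Not all that is in view belongs to the job. Leave any orange look-alike of the cover alone.

How it is judged:
By the outcome, as a careful person would: the job done as asked, in the order asked, and still so for the second after the job is handed in, with the robot touching nothing.
It also fails if it takes over 38 s, if anything falls off the work surface, if the arm or the gripper's body presses on something with over 40 N, if the wrist force passes 120 N, or if a joint passes its speed limit or range.

### The arm

A 6-joint arm with a two-finger parallel gripper is mounted at the origin on a cart in front of the work surface, level with it; the furniture and walls round the work are solid. World frame = base frame: x ahead of the robot, y to its left, z up, the work surface at z = 0. Lengths are in m, angles in rad, forces in N, time in s.
With the tool pointing down it reaches from about 0.4 to 0.825 m from the base axis. Payload 7 kg.
Tool frame: the origin (TCP) lies at the very end of the fingers, on their centre line; the grasp point (between the pads) lies 19 mm behind it (tcp_to_grasp is the distance from the TCP to the grasp point, in m); x points along the fingers, z is the direction in which the jaws open and shut, and the axes are right-handed (so a half turn about x gives the same grasp; the last joint's range is limited). The gripper opens to 88 mm and grips with 3 to 60 N. Pads are 19 mm wide; open, the fingers measure 130 mm over their backs; the gripper's body (78 mm by 193 mm) begins 47 mm behind the grasp point.
Start: joints at [-0.898, 0.359, 0.012, 0, -1.224, -0.288], TCP at [0.253, -0.626, 0.227] pointing down, gripper open.
Joint ranges: [-3.07, 3.07], [-1.43, 2.12], [-1.02, 1.25], [-3.03, 1.67], [-3.05, -0], [-3.03, 3.03]. Speed limits (rad/s): [2.39, 2.39, 3.01, 3.14, 3.14, 3.14].

### API

Orientations are given as [roll, pitch, yaw] about the fixed x, y, z axes, in that order (R = Rz(yaw) Ry(pitch) Rx(roll)).
In Python, from station import get_state, grab_frame, job_done, tcp_to_grasp gives the robot as it stands. The module is installed in compiled form; this text tells all that it offers.
- The arm moves only by the shell command python3 -m crank 'ROWS' [FORCE]. ROWS is JSON, a list of rows, each a list of 7 numbers: the shift along the tool's x, y, z in m, then the turn, a rotation vector about the tool's x, y, z in rad, then the opening, from 0 (shut) to 1 (fully open). In form: [[x, y, z, wx, wy, wz, fingers], ...]. A call has 1 to 10 rows; each row is the pose to reach, as a shift and turn from the pose commanded when the call began, along the tool's axes at that moment; what a row does not reach only later rows make up. A row lasts 1/8 s, in which the tool goes at most 62.5 mm and 10.7 degrees, less where a joint would pass 70% of its speed; a pose out of reach is approached as far as the arm can. A call with a gripper value outside its range is refused whole. The fingers move at their own pace and stop on an object; FORCE is the grip in N (left out, the last holds). Time passes only in rows, so rows that repeat a pose let the fingers close. It gives the time, the measured TCP pose, the force and the opening at its end, in the units of the state.
- get_state(): the state, without advancing time (a new reading comes with each control period).
- grab_frame(name): name is "side" or "top" or "wrist"; returns a dict with "pixels" (400x640x3 uint8, red, green, blue), "vfov" (degrees; the focal length in pixels is half the picture's height over the tangent of half this angle, whatever the lens; pixels are square), "cx", "cy" (the principal point, pixels), "extrinsics" (4x4, takes a point from world to camera coordinates). Camera axes: x right, y up, looking along -z (the intrinsics and any distortion apply to the point x, -y, -z); pixel columns grow to the right and rows downward; lengths in m; the calibration is good to about 2 mm. A picture is of the moment at which its call begins. There is no depth.
- job_done(): hands the job in, once; it reports no verdict.
The state is a dict: "t": time; "q": joint angles; "qd": joint speeds; "joint_efforts": joint torques, N m; "eef_pos": TCP position; "ee_rot": TCP orientation; "force": force on the tool from outside, world axes, zero at the start; "moment": the same for the moment, N m; "width": finger opening in m.
Only numpy, scipy, OpenCV 4.12 (cv2) and the standard library are available. Lean on these libraries where they do the work, as an engineer would, in place of code of your own. Each camera call takes 0.05 s, during which the arm holds its last target.

## Working session

There is one attempt and no reset: what is moved stays moved. The work goes in short steps, Python scripts to look and compute and a shell command to move; the robot and the scene stay as the last step left them, time stands still between calls to the robot, and variables do not carry over. Pictures are saved under pics/ and viewed, and the job is handed in when it is done.

```bash
mkdir -p pics; cat > h.py <<'E'
import numpy as np, cv2
from station import *
def save(n,f):
    cv2.imwrite(f'pics/{n}.png', f['pixels'][:,:,::-1])
E
python3 - <<'E'
from h import *
s=get_state();print(s)
for n in ['side','top','wrist']:
    f=grab_frame(n);save('a_'+n,f);print(n,{k:v for k,v in f.items() if k!='pixels'})
    np.savez('pics/a_%s.npz'%n,**f)
print(tcp_to_grasp)
E
```

```text
{'t': 0.0, 'q': array([-8.97874203e-01,  3.59378719e-01,  1.10341045e-02, -3.50753030e-04,
       -1.22412106e+00, -2.88103284e-01]), 'qd': array([ 8.09909905e-05, -2.08579905e-03, -1.27516991e-04,  7.43192532e-04,
        3.48285652e-04, -9.75285482e-04]), 'joint_efforts': array([ 1.65613937e-04, -5.82705331e+01,  2.93054688e+01,  6.99694991e+00,
        6.84364364e-03, -2.40360650e-04]), 'eef_pos': array([ 0.25316792, -0.62517237,  0.2256171 ]), 'ee_rot': array([0.09312025, 1.56909472, 2.04861597]), 'force': array([1.15146097, 0.40124709, 0.04912386]), 'moment': array([ 4.15536849e-02, -2.15851229e-05, -1.15959361e-02]), 'width': 0.0877192224150462}
side {'vfov': 48.25893809269617, 'cx': 315.661257341199, 'cy': 195.92983769286323, 'extrinsics': array([[-0.87283516, -0.48779034, -0.01481071,  0.51245987],
       [ 0.25236458, -0.47713244,  0.84181753, -0.16243094],
       [-0.41769713,  0.73103024,  0.53955898, -1.09347095],
       [ 0.        ,  0.        ,  0.        ,  1.        ]])}
top {'vfov': 51.455284417384156, 'cx': 316.023656132605, 'cy': 206.996672958687, 'extrinsics': array([[ 0.02090342, -0.99938451, -0.0281717 ,  0.08482904],
       [ 0.99320105,  0.01752997,  0.1150842 , -0.5363489 ],
       [-0.11451952, -0.03038581,  0.99295618, -1.14003692],
       [ 0.        ,  0.        ,  0.        ,  1.        ]])}
wrist {'vfov': 65.1169126124811, 'cx': 313.97074751448963, 'cy': 200.95996436810825, 'extrinsics': array([[-3.75016259e-01,  9.27018040e-01,  5.99525005e-04,
         6.74184194e-01],
       [-8.95130480e-01, -3.61948136e-01, -2.60259430e-01,
         3.28666951e-02],
       [-2.41048189e-01, -9.81381708e-02,  9.65538539e-01,
        -3.89637305e-01],
       [ 0.00000000e+00,  0.00000000e+00,  0.00000000e+00,
         1.00000000e+00]])}
0.0188
```

View pics/a_side.png

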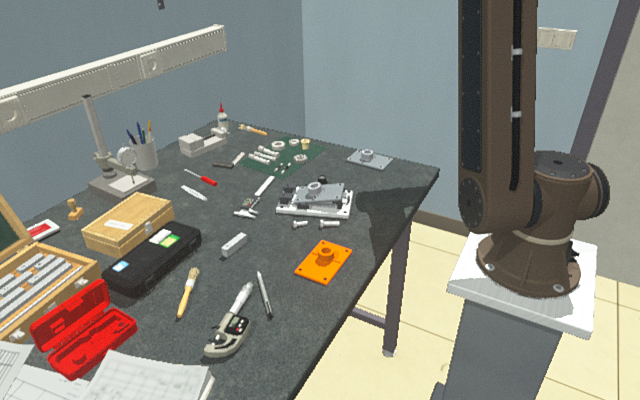

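View pics/a_top.png

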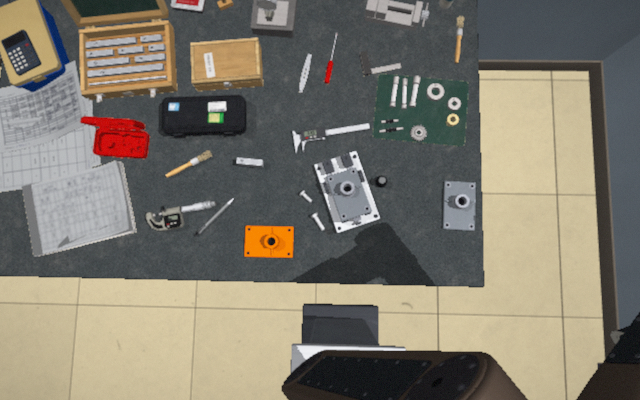

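View pics/a_wrist.png

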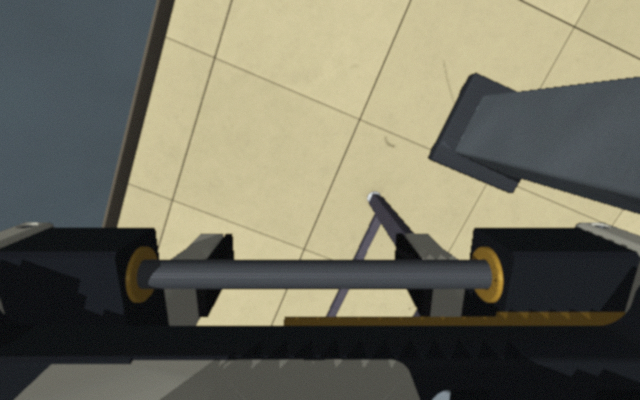

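The side view shows the nest at about (315,198). In the top view it is at about (347,190), turned by about 20°. The orange look-alike is at (269,241) in the top view. I'll zoom in next.

```bash
python3 - <<'E'
from h import *
t=cv2.imread('pics/a_top.png')[140:240,300:400];s=cv2.imread('pics/a_side.png')[165:235,265:365]
cv2.imwrite('pics/b_top.png',cv2.resize(t,None,fx=6,fy=6,interpolation=cv2.INTER_CUBIC))
cv2.imwrite('pics/b_side.png',cv2.resize(s,None,fx=8,fy=8,interpolation=cv2.INTER_CUBIC))
E
```

```text
(no output)
```

View pics/b_top.png

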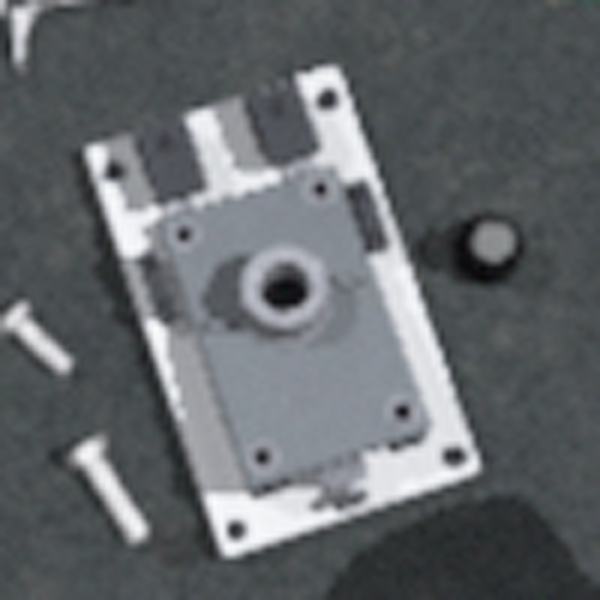

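View pics/b_side.png

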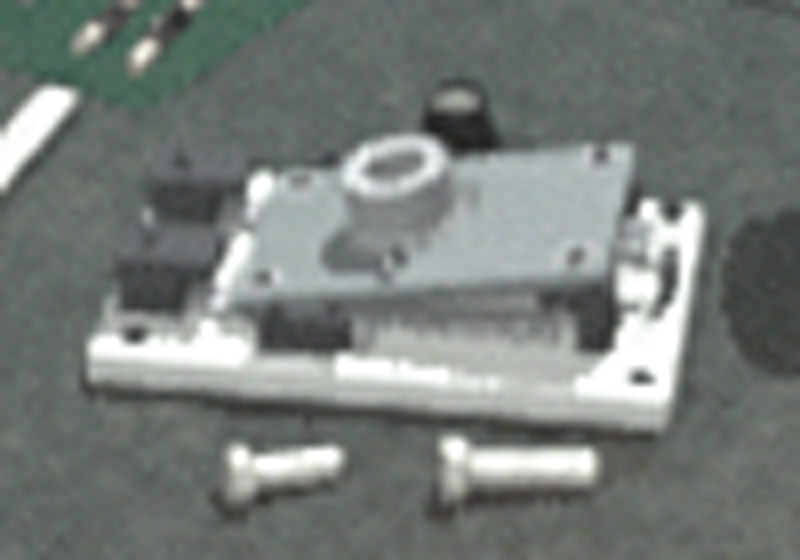

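```bash
cat >> h.py <<'E'
def K(f):
    F=200/np.tan(np.radians(f['vfov']/2)); return F
def ray(f,u,v):
    E=np.array(f['extrinsics']);R=E[:3,:3];c=-R.T@E[:3,3];F=K(f)
    d=R.T@np.array([(u-f['cx'])/F,-(v-f['cy'])/F,-1.]);return c,d
def onz(f,u,v,z):
    c,d=ray(f,u,v);return c+d*(z-c[2])/d[2]
def proj(f,p):
    E=np.array(f['extrinsics']);q=E[:3,:3]@np.asarray(p)+E[:3,3];F=K(f)
    return np.array([f['cx']-F*q[0]/q[2],f['cy']+F*q[1]/q[2]])
def two(fa,pa,fb,pb):
    A=[];b=[];M=np.zeros((3,3));m=np.zeros(3);L=[]
    for f,p in((fa,pa),(fb,pb)):
        c,d=ray(f,*p);d/=np.linalg.norm(d);P=np.eye(3)-np.outer(d,d);M+=P;m+=P@c;L.append((c,P))
    x=np.linalg.solve(M,m);return x,[np.linalg.norm(P@(x-c)) for c,P in L]
E
python3 - <<'E'
from h import *
T=dict(np.load('pics/a_top.npz'));S=dict(np.load('pics/a_side.npz'))
c=np.array([(88,145),(340,65),(480,468),(222,558)])/6.+[300,140]
W=np.array([onz(T,*p,.015) for p in c]);print(W.round(4))
for i in range(4):print(np.linalg.norm(W[i]-W[i-1]).round(4))
m=W.mean(0);d=(W[0]+W[1]-W[2]-W[3]);print('mid',m,'yaw',np.arctan2(d[1],d[0]))
t=np.array([284,285])/6+[300,140];s=np.array([397,165])/8+[265,165]
print('boss',two(T,t,S,s),onz(T,*t,.06))
E
```

```text
[[ 0.6616  0.1022  0.015 ]
 [ 0.7028 -0.0189  0.015 ]
 [ 0.5083 -0.087   0.015 ]
 [ 0.4633  0.0345  0.015 ]]
0.2095
0.128
0.2061
0.1296
mid [0.58398889 0.00770493 0.015     ] yaw 0.33292542418495036
boss (array([0.58644346, 0.00819375, 0.05766313]), [np.float64(0.0012501198146503056), np.float64(0.0012501198146503557)]) [0.58720596 0.0088217  0.06      ]
```

```bash
cat >> h.py <<'E'
from scipy.spatial.transform import Rotation as Ro
def RT(s): return Ro.from_euler('xyz',s['ee_rot'])
def rel(s,p,R=None):
    "shift in tool axes & rotvec to world TCP p, rotation R"
    R0=RT(s); sh=R0.inv().apply(np.asarray(p)-s['eef_pos'])
    rv=(R0.inv()*R).as_rotvec() if R is not None else np.zeros(3)
    return sh.round(4),rv.round(4)
def down(yaw,flip=0):
    z=np.array([-np.sin(yaw),np.cos(yaw),0])*(-1 if flip else 1); x=np.array([0,0,-1.])
    return Ro.from_matrix(np.c_[x,np.cross(z,x),z])
E
python3 - <<'E'
from h import *
s=get_state();Wf=dict(np.load('pics/a_wrist.npz'))
R0=RT(s);print(R0.as_matrix().round(3))
E=Wf['extrinsics'];c=-E[:3,:3].T@E[:3,3];print('cam',c,'in tool',R0.inv().apply(c-s['eef_pos']),R0.inv().apply(-E[2,:3]))
for fl in(0,1):
  R=down(.333,fl);print(rel(s,[.56,0,.23],R), 'cam would be',np.array([.56,0,.23])+R.apply(R0.inv().apply(c-s['eef_pos'])))
E
```

```text
[[-0.001 -0.927 -0.375]
 [ 0.001 -0.375  0.927]
 [-1.     0.     0.001]]
cam [ 0.18832865 -0.65132316  0.38435951] in tool [-0.15852686  0.06992436  0.00045685] [ 9.65501319e-01 -2.60397111e-01 -7.39554331e-04]
(array([-0.0037, -0.519 ,  0.4645]), array([ 0.0517,  0.0013, -0.0002])) cam would be [ 0.49376754 -0.0224251   0.38852686]
(array([-0.0037, -0.519 ,  0.4645]), array([-3.0899e+00,  3.0000e-04,  2.0000e-03])) cam would be [0.62623246 0.0224251  0.38852686]
```

```bash
python3 -m crank '[[-0.002,-0.021,0.021,0.005,0,0,1],[-0.005,-0.06,0.06,0.01,0,0,1],[-0.008,-0.10,0.103,0.02,0,0,1],[-0.01,-0.143,0.147,0.03,0,0,1],[-0.013,-0.186,0.191,0.04,0,0,1],[-0.015,-0.229,0.235,0.05,0,0,1],[-0.018,-0.272,0.279,0.05,0,0,1],[-0.02,-0.315,0.323,0.05,0,0,1],[-0.022,-0.358,0.367,0.05,0,0,1],[-0.024,-0.40,0.41,0.05,0,0,1]]'
python3 -m crank '[[0,-0.035,0.036,0,0,0,1],[0,-0.052,0.055,0,0,0,1],[0,-0.056,0.058,0,0,0,1],[0,-0.056,0.058,0,0,0,1]]'
python3 - <<'E'
from h import *
s=get_state();f=grab_frame('wrist');save('c_wrist',f);np.savez('pics/c_wrist.npz',**f);print(s['t'],s['eef_pos'],s['force'],s['ee_rot'])
E
```

```text
t: 1.4
eef_pos: [0.4705, -0.0934, 0.2508]
ee_rot: [-1.662, 1.57, 0.244]
force: [1.2, -0.0, 0.6]
width: 0.0878
t: 1.9
eef_pos: [0.5038, -0.0224, 0.2503]
ee_rot: [1.495, 1.57, -2.882]
force: [-0.8, -0.8, -0.1]
width: 0.088
1.9 [ 0.50378157 -0.02243544  0.25030777] [-0.76464267 -0.7932828  -0.06311989] [ 1.49529748  1.57013219 -2.88194032]
```

View pics/c_wrist.png

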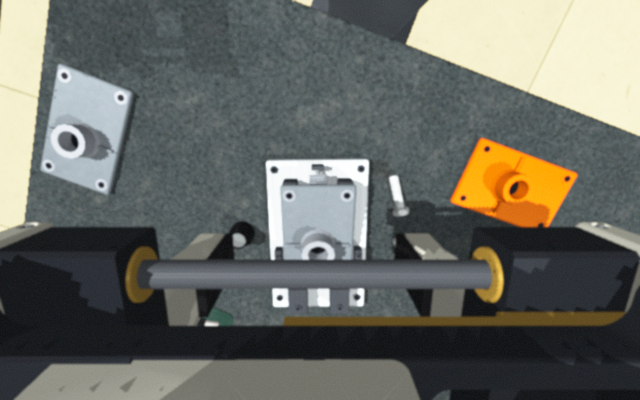

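The wrist view has "up" towards the operator. The latch is at (320,175), the boss at (318,250) and the base's near corners at (266,160) and (369,159). The jaws are hidden behind the finger rod, so I'll move above the boss to clear the view.

```bash
python3 - <<'E'
from h import *
s=get_state();print(rel(s,[.586,.008,.25],down(.333)))
E
```

```text
(array([ 0.0004, -0.0879,  0.0021]), array([ 0.0015,  0.    , -0.0005]))
```

```bash
python3 -m crank '[[0,-0.03,0,0,0,0,1],[0,-0.07,0.002,0,0,0,1],[0,-0.088,0.002,0,0,0,1],[0,-0.088,0.002,0,0,0,1]]'
python3 - <<'E'
from h import *
s=get_state();f=grab_frame('wrist');save('d_wrist',f);np.savez('pics/d_wrist.npz',**f);print(s['t'],s['eef_pos'],s['force'],s['ee_rot'])
im=f['pixels'][60:260,220:420,::-1];cv2.imwrite('pics/d_crop.png',cv2.resize(im,None,fx=3,fy=3,interpolation=cv2.INTER_CUBIC))
E
```

```text
t: 2.45
eef_pos: [0.5867, 0.0079, 0.2498]
ee_rot: [1.513, 1.569, -2.865]
force: [-0.2, -1.1, -0.1]
width: 0.0876
2.45 [0.58668664 0.00786869 0.24982149] [-0.23029514 -1.05629377 -0.09269738] [ 1.51343309  1.56941832 -2.86521766]
```

View pics/d_crop.png

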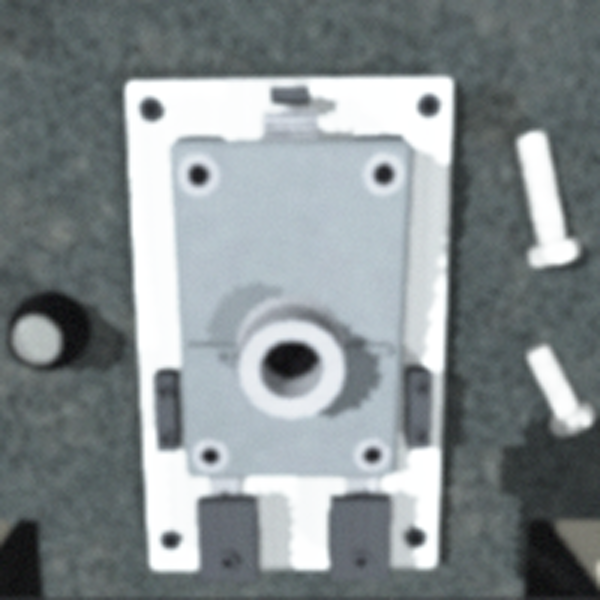

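```bash
python3 - <<'E'
from h import *
f=dict(np.load('pics/d_wrist.npz'));S=dict(np.load('pics/a_side.npz'));T=dict(np.load('pics/a_top.npz'))
g=lambda u,v:np.array([u,v])/3+[220,60]
W=np.array([onz(f,*g(*p),.015) for p in[(126,83),(454,77),(437,570),(150,570)]])
for i in range(4):print(np.linalg.norm(W[i]-W[i-1]).round(4))
m=W.mean(0);d=(W[2]+W[3]-W[0]-W[1]);yaw=np.arctan2(d[1],d[0]);print('mid',m,'yaw',yaw)
ex=np.array([np.cos(yaw),np.sin(yaw),0]);ey=np.array([-ex[1],ex[0],0])
N=lambda p:(np.array([(p-m)@ex,(p-m)@ey])*1e3).round(1)
b=g(291,365)
x,r=two(f,b,S,np.array([397,165])/8+[265,165]);print('boss two',x,r,N(x))
print('boss z.06',N(onz(f,*b,.060)))
for n,p,z in[('jawL top',(360,497),.0403),('jawR',(228,497),.0403),('lip low',(360,497),.0313),('cover near top',(290,139),.051),('cover far top',(290,473),.028),('cover far L',(405,473),.028),('cover far R',(190,473),.028),('near L',(412,142),.051),('near R',(172,142),.051),('guide+',(418,405),.032),('guide-',(169,409),.032),('guide+ near',(418,367),.032)]:
  print(n,N(onz(f,*g(*p),z)))
s=get_state();print('tcp nest',N(s['eef_pos']))
E
```

```text
0.2081
0.1296
0.2103
0.1299
mid [0.58550438 0.01192715 0.015     ] yaw 0.34351184018666947
boss two [0.58518805 0.010957   0.05971043] [np.float64(0.0015668147234001685), np.float64(0.0015668147234005054)] [-0.6 -0.8]
boss z.06 [ 0.9 -0.7]
jawL top [60.9 27.6]
jawR [ 60.4 -27.1]
lip low [64.1 28.3]
cover near top [-81.1  -0.4]
cover far top [54.2 -1.3]
cover far L [54.7 47.6]
cover far R [ 53.8 -43.8]
near L [-79.6  44.1]
near R [-80.5 -43.4]
guide+ [23.9 51.8]
guide- [ 24.6 -51.1]
guide+ near [ 8.  51.3]
tcp nest [-1.  -4.1]
```

```bash
python3 - <<'E'
from h import *
s=get_state();print(rel(s,[.586,.0105,.046],down(.338)))
E
```

```text
(array([ 0.2041, -0.0012,  0.0026]), array([-0.0042,  0.0002, -0.0012]))
```

```bash
python3 -m crank '[[0.03,0,0.001,0,0,0,1],[0.08,-0.001,0.002,-0.004,0,-0.001,1],[0.13,-0.001,0.0026,-0.004,0,-0.001,1],[0.17,-0.001,0.0026,-0.004,0,-0.001,0.8],[0.19,-0.001,0.0026,-0.004,0,-0.001,0.7],[0.204,-0.001,0.0026,-0.004,0,-0.001,0.7],[0.204,-0.001,0.0026,-0.004,0,-0.001,0.7]]' 10
python3 -m crank '[[0,0,0,0,0,0,0.55],[0,0,0,0,0,0,0.4],[0,0,0,0,0,0,0.4],[0,0,0,0,0,0,0.4],[0,0,0,0,0,0,0.4]]' 10
```

```text
t: 3.38
eef_pos: [0.5858, 0.0108, 0.0463]
ee_rot: [1.211, 1.571, 3.121]
force: [-0.9, 0.1, 0.6]
width: 0.0618
t: 4.0
eef_pos: [0.587, 0.0115, 0.0473]
ee_rot: [-1.648, 1.569, 0.262]
force: [-1.2, 0.9, 6.6]
width: 0.0394
```

```bash
python3 -m crank '[[0,0,0,0,0,0,0.6],[-0.004,0,0,0,0,0,0.6],[-0.004,0,0,0,0,0,0.6],[-0.004,0,0,0,0,0,0.4],[-0.004,0,0,0,0,0,0.4],[-0.004,0,0,0,0,0,0.4],[-0.004,0,0,0,0,0,0.4]]' 12
python3 - <<'E'
from h import *
s=get_state();print(s['force'],s['eef_pos'])
for n in['side','wrist']:
  f=grab_frame(n);np.savez('pics/e_%s.npz'%n,**f);save('e_'+n,f)
  if n=='side': cv2.imwrite('pics/e_side.png',cv2.resize(f['pixels'][155:235,265:365,::-1],None,fx=7,fy=7,interpolation=cv2.INTER_CUBIC))
E
```

```text
t: 4.88
eef_pos: [0.5865, 0.0113, 0.0505]
ee_rot: [-1.52, 1.57, 0.389]
force: [-0.7, 0.7, 0.4]
width: 0.0396
[-0.70213639  0.68944951  0.42327373] [0.58652241 0.01130728 0.05047702]
```

View pics/e_side.png

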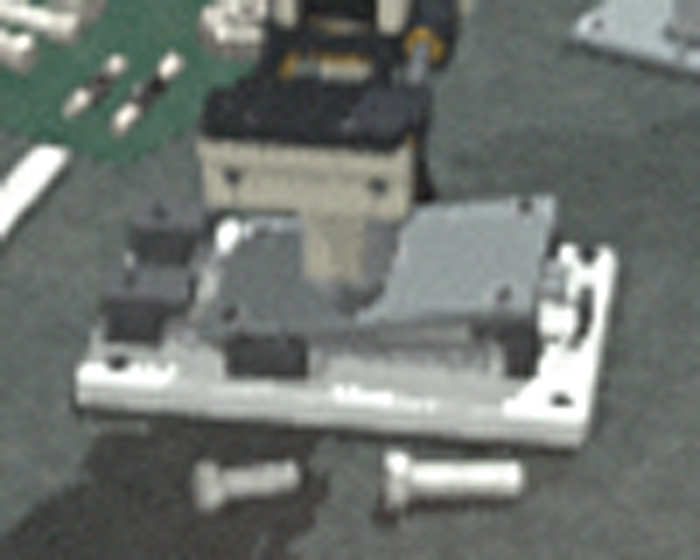

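View pics/e_wrist.png

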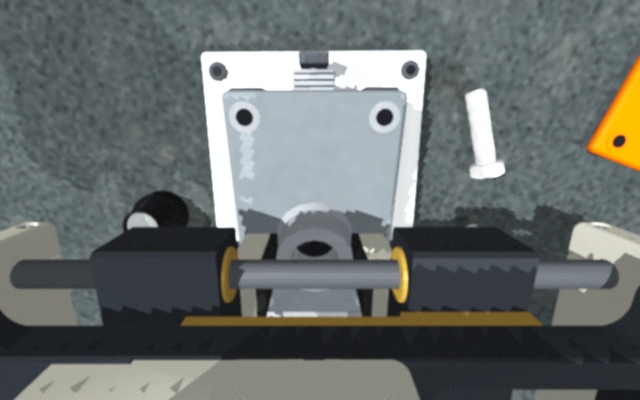

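The boss is held between the fingers at wrist (318,248), and the force is near zero. Next I slide the cover along nest +x, which is tool −y.

```bash
python3 -m crank '[[0,-0.002,0,0,0,0,0.4],[0,-0.004,0,0,0,0,0.4],[0,-0.006,0,0,0,0,0.4],[0,-0.008,0,0,0,0,0.4],[0,-0.010,0,0,0,0,0.4],[0,-0.010,0,0,0,0,0.4]]' 12
python3 - <<'E'
from h import *
f=grab_frame('wrist');save('f_wrist',f);s=get_state();print(s['force'],s['eef_pos'])
E
```

```text
t: 5.72
eef_pos: [0.5962, 0.0147, 0.0505]
ee_rot: [-1.563, 1.57, 0.346]
force: [0.6, -0.4, -2.7]
width: 0.0391
[-0.7485013  -0.23455583 -3.54408719] [0.59603469 0.01464763 0.05051268]
```

View pics/f_wrist.png

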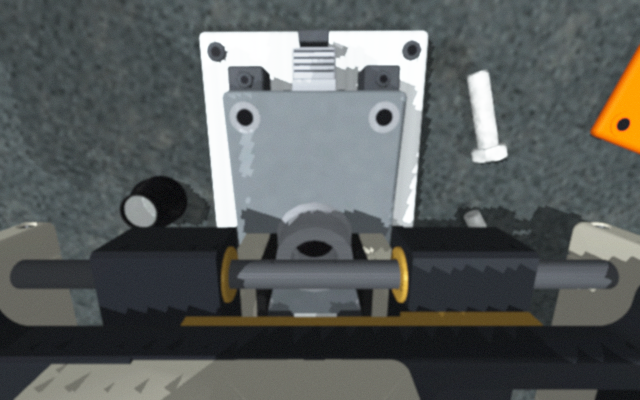

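```bash
python3 -m crank '[[0,0,0,0,0,0,0.5],[0,0,0,0,0,0,0.5],[0,0,0,0,0,0,0.4],[0,0,0,0,0,0,0.4],[0,0,0,0,0,0,0.4]]' 6
python3 - <<'E'
from h import *
f=grab_frame('wrist');save('g_wrist',f);f2=grab_frame('side');s=get_state();print(s['force'],s['eef_pos'])
cv2.imwrite('pics/g_side.png',cv2.resize(f2['pixels'][155:235,265:365,::-1],None,fx=7,fy=7,interpolation=cv2.INTER_CUBIC))
E
```

```text
t: 6.4
eef_pos: [0.5963, 0.0147, 0.0509]
ee_rot: [-1.638, 1.569, 0.272]
force: [-0.2, -0.1, 2.2]
width: 0.0397
[0.01024783 0.03421194 3.01169342] [0.59624802 0.01469298 0.05085312]
```

View pics/g_side.png

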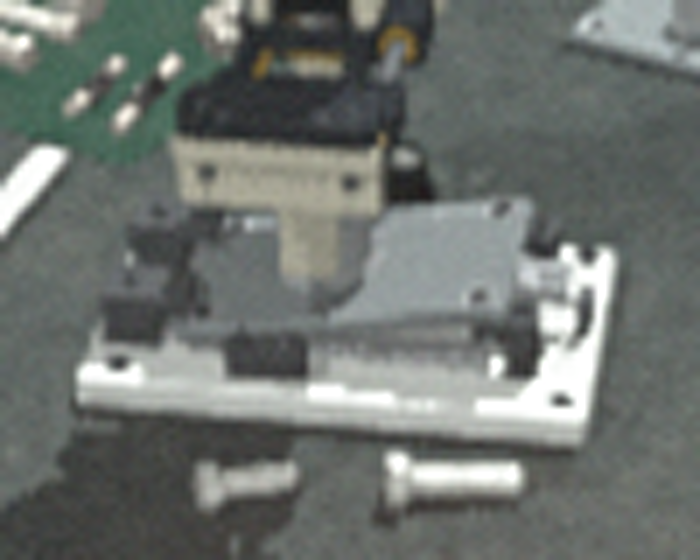

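View pics/g_wrist.png

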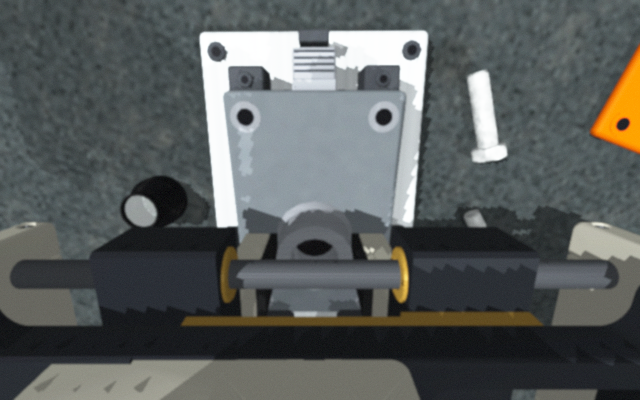

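The far edge is now at the jaws' lips and the near edge is still on the blocks. I keep sliding.

```bash
python3 -m crank '[[0,-0.0015,0,0,0,0,0.4],[0,-0.003,0,0,0,0,0.4],[0,-0.0045,0,0,0,0,0.4],[0,-0.006,0,0,0,0,0.4],[0,-0.006,0,0,0,0,0.4]]' 8
python3 - <<'E'
from h import *
f=grab_frame('wrist');save('i_wrist',f);f2=grab_frame('side');s=get_state();print(s['force'],s['eef_pos'])
cv2.imwrite('pics/i_side.png',cv2.resize(f2['pixels'][155:235,265:365,::-1],None,fx=7,fy=7,interpolation=cv2.INTER_CUBIC))
E
```

```text
t: 7.12
eef_pos: [0.6015, 0.0167, 0.05]
ee_rot: [-1.047, 1.57, 0.862]
force: [-0.4, 1.1, -3.7]
width: 0.0395
[ 0.31793996  0.4467096  -3.1527601 ] [0.60146899 0.01663315 0.05018314]
```

View pics/i_side.png

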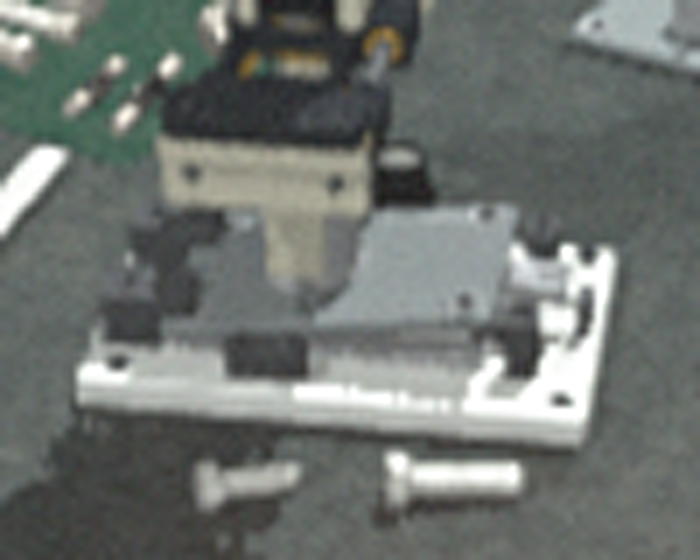

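View pics/i_wrist.png

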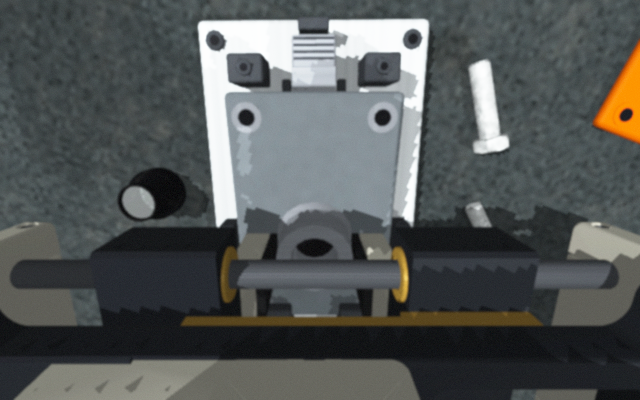

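```bash
python3 -m crank '[[0,-0.001,0,0,0,0,0.4],[0,-0.002,0,0,0,0,0.4],[0,-0.003,0,0,0,0,0.4],[0,-0.003,0,0,0,0,0.4]]' 8;python3 -m crank '[[0,-0.001,0,0,0,0,0.4],[0,-0.002,0,0,0,0,0.4],[0,-0.003,0,0,0,0,0.4],[0,-0.003,0,0,0,0,0.4]]' 8
python3 - <<'E'
from h import *
f=grab_frame('wrist');save('j_wrist',f);f2=grab_frame('side');s=get_state();print(s['force'],s['eef_pos'])
cv2.imwrite('pics/j_side.png',cv2.resize(f2['pixels'][155:235,265:365,::-1],None,fx=7,fy=7,interpolation=cv2.INTER_CUBIC))
E
```

```text
t: 7.72
eef_pos: [0.6027, 0.0169, 0.0501]
ee_rot: [1.494, 1.568, -2.88]
force: [-6.4, -2.7, -0.1]
width: 0.0392
t: 8.22
eef_pos: [0.6036, 0.0171, 0.0496]
ee_rot: [1.496, 1.564, -2.878]
force: [-10.0, -3.8, 2.3]
width: 0.0396
[-8.98824701 -3.71417429  0.96728634] [0.60355174 0.01711381 0.04956157]
```

View pics/j_side.png

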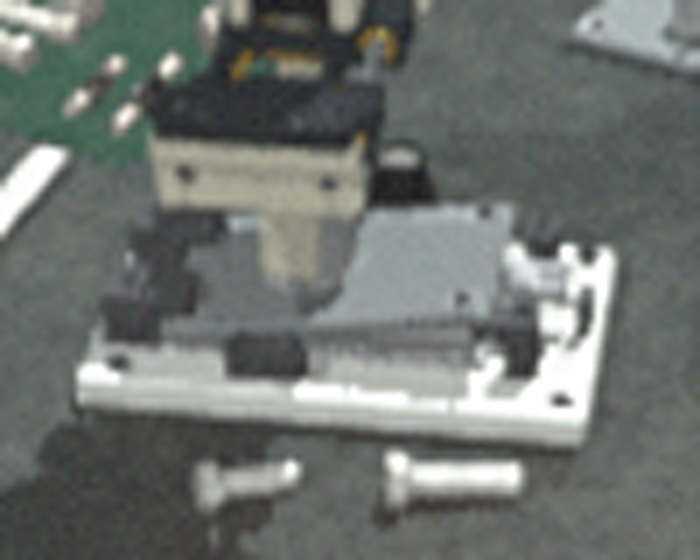

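View pics/j_wrist.png

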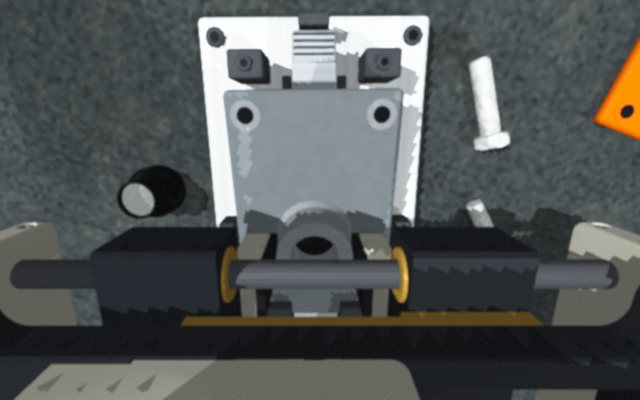

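Contact with the stop faces shows as about 10 N in −x. Travel was about 18 mm, which matches my measured gap to the stop. I release, lift, and look again.

```bash
python3 -m crank '[[0,0.001,0,0,0,0,0.5],[0,0.003,0,0,0,0,0.65],[0,0.003,0,0,0,0,0.8],[-0.02,0.003,0,0,0,0,0.8],[-0.06,0.003,0,0,0,0,0.8],[-0.11,0.003,0,0,0,0,0.6],[-0.14,0.003,0,0,0,0,0.3],[-0.14,0.003,0,0,0,0,0]]' 20
python3 - <<'E'
from h import *
f=grab_frame('wrist');save('k_wrist',f);np.savez('pics/k_wrist.npz',**f);f2=grab_frame('side');s=get_state();print(s['t'],s['force'],s['eef_pos'])
cv2.imwrite('pics/k_side.png',cv2.resize(f2['pixels'][155:235,265:365,::-1],None,fx=7,fy=7,interpolation=cv2.INTER_CUBIC))
cv2.imwrite('pics/k_crop.png',cv2.resize(f['pixels'][40:300,190:450,::-1],None,fx=2.3,fy=2.3,interpolation=cv2.INTER_CUBIC))
E
```

```text
t: 9.32
eef_pos: [0.6063, 0.0181, 0.194]
ee_rot: [-1.647, 1.563, 0.263]
force: [0.7, 0.1, -1.2]
width: 0.0454
9.425 [-0.35888125 -0.60607177 -0.3751706 ] [0.60439697 0.01775879 0.19068026]
```

View pics/k_side.png

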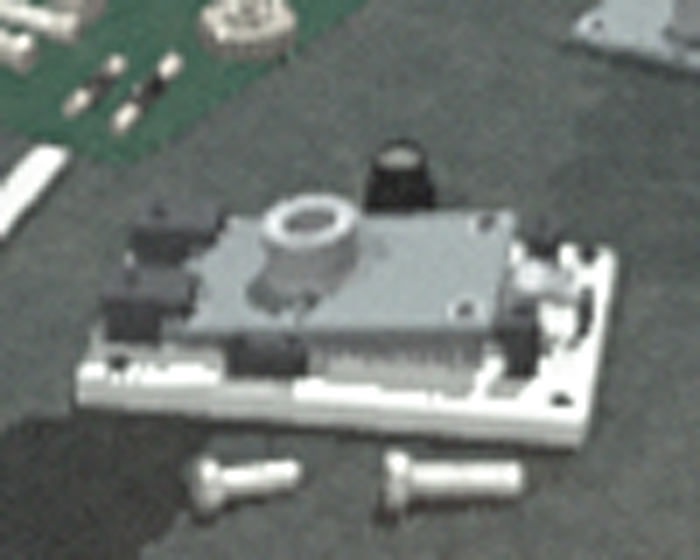

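View pics/k_crop.png

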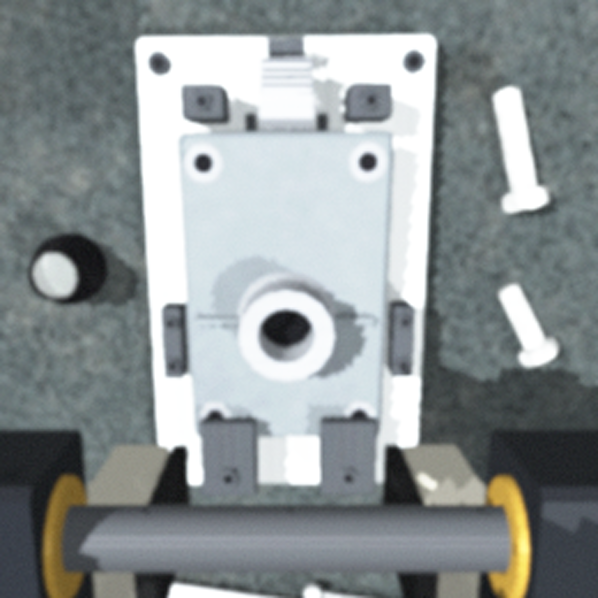

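The cover's far edge is now under both jaws, with the far holes half hidden at crop (210,412) and (360,412). The near edge at crop row 134 is clear of the blocks and rests at the latch. Next I work out the press point.

```bash
python3 - <<'E'
from h import *
f=dict(np.load('pics/k_wrist.npz'));s=get_state()
g=lambda u,v:np.array([u,v])/2.3+[190,40]
n=onz(f,*g(285,133),.043);b=onz(f,*g(288,331),.057);lt=onz(f,*g(289,100),.042)
jl=(onz(f,*g(230,421),.0403)+onz(f,*g(348,421),.0403))/2
print(n,b,lt,jl)
y=.338;ex=np.array([np.cos(y),np.sin(y),0]);ey=np.array([-ex[1],ex[0],0])
for k,p in dict(near=n,boss=b,latch=lt,jaw=jl).items():print(k,((p-b)@ex*1e3).round(1),((p-b)@ey*1e3).round(1))
p=b-ex*.057;p[2]=.06;print(p,rel(s,p,down(y)),s['eef_pos'],s['width'])
E
```

```text
[ 0.5254594  -0.01043303  0.043     ] [0.60002736 0.01721022 0.057     ] [ 0.51290286 -0.0131451   0.042     ] [0.64307226 0.03296266 0.0403    ]
near -79.5 -1.4
boss 0.0 0.0
latch -92.3 0.3
jaw 45.8 0.6
[ 0.54625243 -0.00169103  0.06      ] (array([0.1306, 0.0616, 0.0009]), array([0.0007, 0.0003, 0.0019])) [0.60439697 0.01775879 0.19068026] 0.03760867199926213
```

```bash
python3 -m crank '[[0,0.025,0.001,0,0,0,0],[0.02,0.055,0.001,0,0,0,0],[0.06,0.062,0.001,0,0,0,0],[0.10,0.062,0.001,0,0,0,0],[0.13,0.062,0.001,0,0,0,0],[0.135,0.062,0.001,0,0,0,0],[0.135,0.062,0.001,0,0,0,0]]' 20
```

```text
t: 10.3
eef_pos: [0.5457, -0.0021, 0.0554]
ee_rot: [2.998, 1.571, -1.376]
force: [0.1, -0.7, 0.6]
width: 0.0001
```

```bash
python3 -m crank '[[0.006,0,0,0,0,0,0],[0.012,0,0,0,0,0,0],[0.015,0,0,0,0,0,0],[0.018,0,0,0,0,0,0],[0.018,0,0,0,0,0,0]]'
python3 -m crank '[[0.002,0,0,0,0,0,0],[0.004,0,0,0,0,0,0],[0.006,0,0,0,0,0,0],[0.006,0,0,0,0,0,0]]'
```

```text
t: 10.92
eef_pos: [0.5457, -0.002, 0.0374]
ee_rot: [-1.517, 1.57, 0.392]
force: [-0.1, -0.3, 0.5]
width: 0.0007
t: 11.42
eef_pos: [0.5456, -0.0021, 0.0313]
ee_rot: [-1.524, 1.57, 0.385]
force: [-0.8, -0.3, 0.3]
width: 0.0003
```

There is no contact at z=31 mm, where I expected it near 41 mm, so I look.

```bash
python3 - <<'E'
from h import *
f=grab_frame('wrist');save('l_wrist',f);f2=grab_frame('side');s=get_state();print(s['t'],s['force'],s['eef_pos'])
cv2.imwrite('pics/l_side.png',cv2.resize(f2['pixels'][155:235,265:365,::-1],None,fx=7,fy=7,interpolation=cv2.INTER_CUBIC))
E
```

```text
11.525 [-1.16897804 -0.29963407  0.51157997] [ 0.54564176 -0.00205651  0.03144883]
```

View pics/l_side.png

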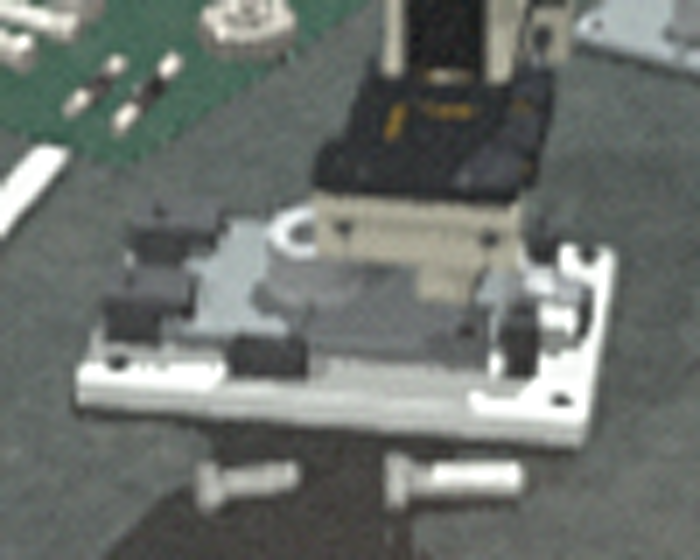

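View pics/l_wrist.png

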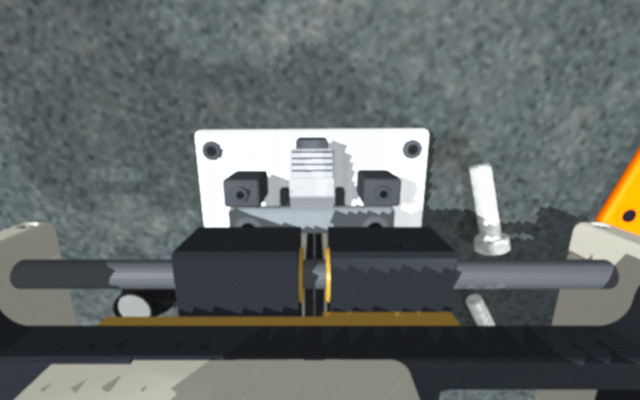

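```bash
python3 -m crank '[[0.002,0,0,0,0,0,0],[0.003,0,0,0,0,0,0],[0.004,0,0,0,0,0,0],[0.004,0,0,0,0,0,0]]'
python3 -m crank '[[0.001,0,0,0,0,0,0],[0.002,0,0,0,0,0,0],[0.002,0,0,0,0,0,0]]'
```

```text
t: 12.02
eef_pos: [0.5457, -0.0021, 0.0283]
ee_rot: [-1.758, 1.57, 0.152]
force: [-4.0, 0.9, 9.4]
width: 0.0008
t: 12.4
eef_pos: [0.5458, -0.002, 0.0282]
ee_rot: [-1.854, 1.569, 0.057]
force: [-10.6, 2.5, 29.3]
width: 0.0002
```

There is firm contact at z=28.2 mm, and the seated top is at 28. I lift off and check.

```bash
python3 -m crank '[[-0.01,0,0,0,0,0,0],[-0.04,0,0,0,0,0,0],[-0.09,-0.02,0,0,0,0,0],[-0.14,-0.04,0,0,0,0,0],[-0.17,-0.045,0,0,0,0,0],[-0.17,-0.045,0,0,0,0,0]]'
python3 - <<'E'
from h import *
f=grab_frame('wrist');np.savez('pics/m_wrist.npz',**f);f2=grab_frame('side');s=get_state();print(s['t'],s['force'],s['eef_pos'])
cv2.imwrite('pics/m_side.png',cv2.resize(f2['pixels'][155:235,265:365,::-1],None,fx=7,fy=7,interpolation=cv2.INTER_CUBIC))
cv2.imwrite('pics/m_crop.png',cv2.resize(f['pixels'][40:300,190:450,::-1],None,fx=2.3,fy=2.3,interpolation=cv2.INTER_CUBIC))
E
```

```text
t: 13.15
eef_pos: [0.5898, 0.0133, 0.1983]
ee_rot: [-1.644, 1.565, 0.266]
force: [0.3, -0.6, 0.6]
width: 0.001
13.25 [-0.64974187 -0.07792325 -0.03264677] [0.58761193 0.01288105 0.19521936]
```

View pics/m_side.png

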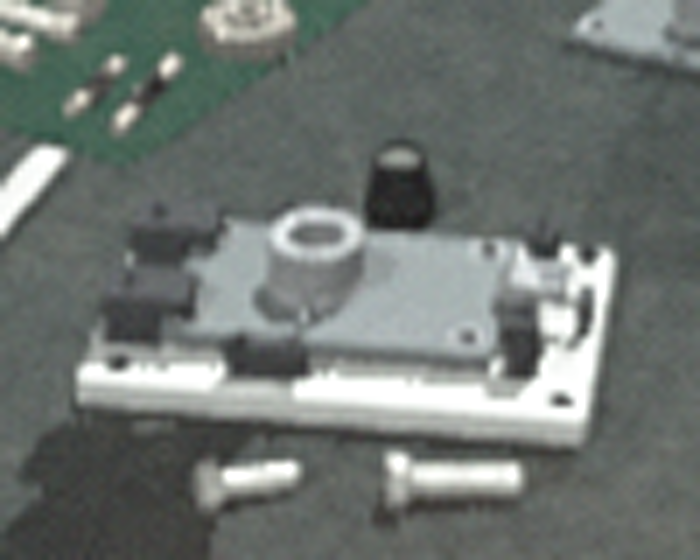

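View pics/m_crop.png

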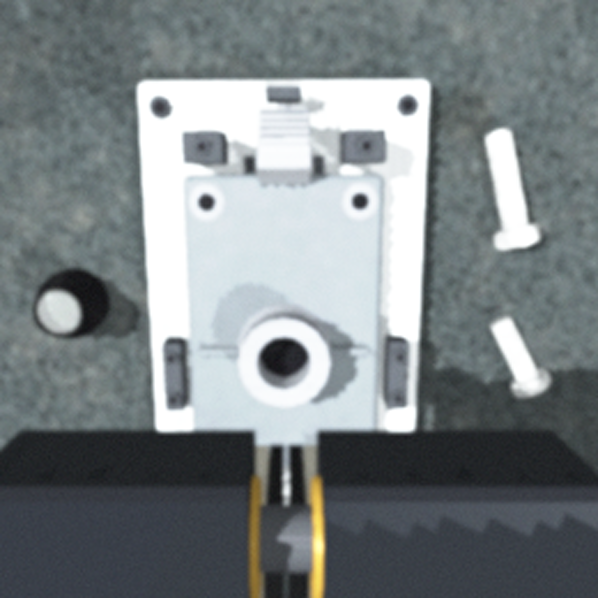

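```bash
python3 -m crank '[[0,0.03,0,0,0,0,0],[0,0.04,0,0,0,0,0],[0,0.04,0,0,0,0,0]]'
python3 - <<'E'
from h import *
f=grab_frame('wrist');np.savez('pics/n_wrist.npz',**f);t=grab_frame('top')
cv2.imwrite('pics/n_top.png',cv2.resize(t['pixels'][140:240,300:400,::-1],None,fx=6,fy=6,interpolation=cv2.INTER_CUBIC))
cv2.imwrite('pics/n_crop.png',cv2.resize(f['pixels'][80:250,230:400,::-1],None,fx=3.5,fy=3.5,interpolation=cv2.INTER_CUBIC))
m=dict(np.load('pics/m_wrist.npz'))
g=lambda u,v:np.array([u,v])/2.3+[190,40]
n=onz(m,*g(230,178),.028);no=onz(m,*g(286,186),.031);b=onz(m,*g(284,359),.052)
y=.338;ex=np.array([np.cos(y),np.sin(y),0])
print('near-boss',(n-b)@ex*1e3,'nose-boss (want -75.5)',(no-b)@ex*1e3)
E
```

```text
t: 13.62
eef_pos: [0.5497, -0.0007, 0.1952]
ee_rot: [-1.587, 1.57, 0.323]
force: [0.3, 0.2, 0.6]
width: 0.0006
near-boss -76.13829528579772 nose-boss (want -75.5) -72.79956367849032
```

View pics/n_crop.png

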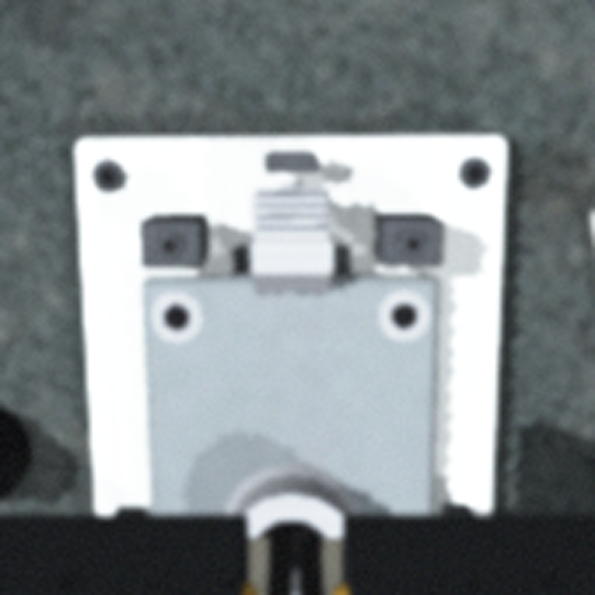

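View pics/n_top.png

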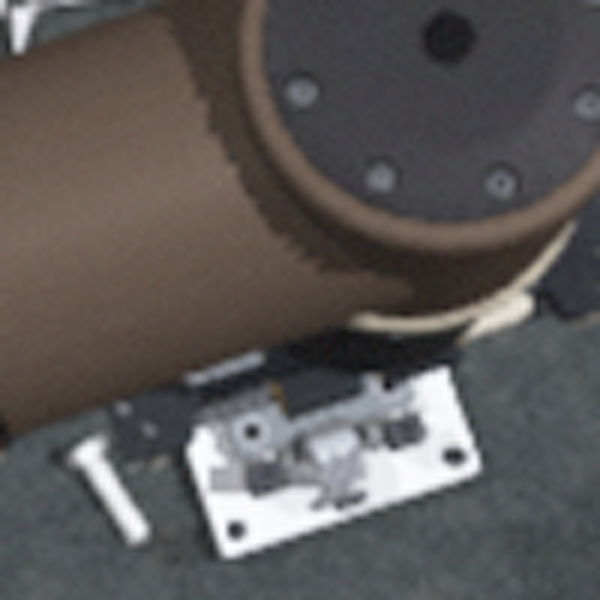

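The latch nose overlaps the cover's near edge at crop rows 278–292, about 4 mm, and nothing is touching. I hand in.

```bash
python3 -c "
from station import *
print(job_done(),get_state()['t'])"
```

```text
the job is handed in; nothing more can be done
the job is handed in; nothing more can be done
```

The cover is seated flat in the nest with the latch shut over its near edge, and I handed the job in at about 14 s of the 38 s allowed. No verdict came back.

**What I did:**
- I gripped the boss lightly and slid the cover about 18 mm until it met the jaws' stop faces, at about 10 N. Then I let go and checked that the far edge was under both jaws.
- I pressed the near edge down with closed fingertips about 23 mm in from that edge, then lifted clear.

**What the last checks showed:**
- **Flat:** the fingers met firm resistance at z = 28.2 mm; a seated cover's top is at 28 mm. The press peaked at about 29 N. The side view shows the cover lying flat under the jaws.
- **Latch:** the nose overlaps the near edge by about 3 to 4 mm, against the 4.5 mm stated.
- **Clear:** the arm is well above the nest with no force on it. The loupe, both bolts and the other things I could see look undisturbed.

**What disagreed:**
- I saw no force in the readings as the latch snapped, because they come only at the end of each move. I judged it from the contact height and the pictures.
- The final boss-to-edge distance measured 76 mm instead of 80, and the boss-to-nose distance 73 mm instead of 75.5. I put this down to the arm still settling during that picture and to calibration error.
- The arm blocked the final top view of the jaws, so the far edge was last checked from the side view after pressing.

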